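# Reset the peak pointer of the large pressure gauge

## Robot

A 6-joint arm with a two-finger parallel gripper is mounted at the origin on a cart in front of the work surface, level with it; the furniture and walls round the work are solid. World frame = base frame: x ahead of the robot, y to its left, z up, the work surface at z = 0. Lengths are in m, angles in rad, forces in N, time in s.
With the tool pointing down it reaches from about 0.275 to 0.875 m from the base axis. Payload 12.5 kg.
Tool frame: the origin (TCP) lies between the finger pads; the fingertips stand 22 mm ahead of it and the grasp point (between the pads) lies 3 mm ahead of it; z points along the fingers, y is the direction in which the jaws open and shut (so a half turn about z gives the same grasp; the last joint's range is limited). The gripper opens to 85 mm and grips with 20 to 120 N. Pads are 22 mm wide; open, the fingers measure 114 mm over their backs; the gripper's body (76 mm by 85 mm) begins 54 mm behind the grasp point. The pads swing forward as they close: fully open they stand 13 mm farther back than shut.
Start: joints at [1.178, 0.351, 1.652, -0, 1.139, -0.085], TCP at [0.167, 0.524, 0.253] pointing down, gripper open.
Joint ranges: [-2.75, 2.75], [-0.79, 2.1], [0.01, 2.65], [-1.57, 4.71], [0.07, 3.14], [-2.87, 2.87]. Speed limits (rad/s): [2.22, 2.22, 2.79, 3.14, 3.14, 3.14].

## Interface

Orientations are given as a 3x3 rotation matrix whose columns are the frame's x, y, z axes.
In Python, from rig import get_state, grab_frame, camera_params, hand_in, boxes_of gives the robot as it stands.
- The arm moves only by the tool play_rows, never from a script. Its argument "targets" is a list of rows, each an object with "offset": the shift along the tool's x, y, z in mm, a list of three; "turn": the turn about the tool's z in rad. In form: [{"offset": [dx, dy, dz], "turn": turn}, ...]. A call has 1 to 10 rows; each row shifts and turns the pose as measured when the row begins, along the tool's axes as they then stand; what a row does not reach is not made up. A row lasts 1/12 s, in which the tool goes at most 41.7 mm and 7.16 degrees, less where a joint would pass 70% of its speed; a pose out of reach is approached as far as the arm can. A call with a gripper value outside its range is refused whole. "hand" is the finger opening in mm, from 0 to 85.4, set as the call begins (left out, the last holds). The fingers move at their own pace and stop on an object; "force" is the grip in N (left out, the last holds). Time passes only in rows, so rows that do not move let the fingers close. It gives the time, the measured TCP pose, the force and the opening at its end, in the units of the state.
- get_state(): the state, without advancing time (a new reading comes with each control period).
- grab_frame(name): name is "scene" or "top"; returns the picture (480x640x3 uint8, blue, green, red); there is no depth.
- camera_params(name): a dict with "camera_matrix" (3x3 intrinsics, pixels), "R" (3x3) and "t" (3): a world point X has camera coordinates R X + t. Camera axes: x right, y down, z forward; pixel columns grow to the right and rows downward; lengths in m; the calibration is good to about 2 mm. A picture is of the moment at which its call begins. camera_params takes no time and is no camera call.
- hand_in(): hands the job in, once; it reports no verdict.
Trained networks look in the newest picture that a camera, given by its name, has taken for a name from the list of things; names that differ only in an ending like _2 or _b are one class to them, and where a whole thing is asked for, a point or a joint stands for the part that bears it (a point fixed in the world has none). Each returns a list of dicts, best first, with "score" (0 to 1); they miss things now and then, are a little off and sometimes report something else, mostly with a low value. They report only what shows in the picture. A call takes as long as a camera call.
- boxes_of(camera, thing): "bbox" ([left, top, right, bottom] in pixels, round what is visible of it).
The state is a dict: "t": time; "qpos": joint angles; "qd": joint speeds; "joint_torque": joint torques, N m; "eef_pos": TCP position; "tcp_rot": TCP orientation; "force": force on the tool from outside, world axes, zero at the start; "moment": the same for the moment, N m; "grip_width": opening from 0.0 (shut) to 1.0 (fully open).
Only numpy, scipy, OpenCV 4.12 (cv2) and the standard library are available. Lean on these libraries where they do the work, as an engineer would, in place of code of your own. Each camera call takes 0.05 s, during which the arm holds its last target.

## Task

Two round peak-pressure gauges lie face up on the bench. Turn the bar knob of the larger gauge counter-clockwise (seen from above) until its pointer is fully home against the zero stop pin at the lower left of its dial, then let go. Leave the smaller gauge's pointer at its reading.

Things in the scene. Friction and masses are not known exactly. Their poses are not given: they have to be found in the camera images.
- gauge_large: larger of two fixed round steel gauges lying face up: 112 mm across (the other 80), white dial at height 40 mm, rim at 46. Origin: centre of underside, on the knob's axis; z up; x to 12 o'clock, away from the brass hose fitting sticking out 18 mm on the robot's side. Zero mark 135 degrees counter-clockwise (from above) from x; beside it, 40 mm from the axis, the 6 mm wide, 9 mm high dark stop pin
- peak_large (a joint): turn of the large gauge's black bar knob and pointer (one piece) about the vertical axis through the dial centre, rad: 0 = pointer at the zero mark against the stop, growing clockwise seen from above; starts at 0.6 to 1.3. Light friction (0.03 N m), no spring: it stays where it is left
- peak_large_grip (a point): point on the large knob's axis at the height to grip, 68 mm above the bench. The knob is an upright bar 46 mm long, 14 mm wide, top at 78 mm, on a flat round foot 34 mm across with its top at 44 mm. Turns with the knob: x along the bar towards the pointer's tip, z up; grip across the 14 mm width (along y)
- peak_small_tip (a point): tip of the smaller gauge's pointer, 29 mm from that gauge's axis, 45 mm above the bench; x points along the pointer away from the axis. The smaller gauge has the same heights, with a knob bar 32 mm long and 10 mm wide; it must not be turned. A computer tower 0.4 m high stands to the right (x over 0.47, y from -0.25 to -0.45): pass in front of it or above

How it is judged:
At the end, for the whole second after the job is handed in: the large gauge's pointer rests within 0.17 rad (10 degrees) of its zero stop, and the small gauge's pointer tip is within 6 mm of where it started (value of joint peak_large below 0.17 rad and velocity of joint peak_large between -0.05 and 0.05 rad/s and distance of peak_small_tip from where it was at the start of the episode below 0.006 m); the robot touches nothing.
It fails at once if the small gauge's pointer tip is moved by more than 6 mm (distance of peak_small_tip from where it was at the start of the episode above 0.006 m).
It also fails if it takes over 37 s, if anything falls off the work surface, if the arm or the gripper's body presses on something with over 40 N, if the wrist force passes 120 N, or if a joint passes its speed limit or range.

## Working session

There is one attempt and no reset: what is moved stays moved. The work goes in short steps, Python scripts to look and compute and a tool call to move; the robot and the scene stay as the last step left them, time stands still between calls to the robot, and variables do not carry over. Pictures are saved under pics/ and viewed, and the job is handed in when it is done.

Besides the shell and the picture viewer there is one more tool, called after ">>>" as name(argument=value, ...) on one line, values as JSON. play_rows: Moves the arm, as the interface text tells. Its arguments: {"type":"object","properties":{"targets":{"type":"array","items":{"type":"object","properties":{"offset":{"type":"array","items":{"type":"number"}},"turn":{"type":"number"}}}},"hand":{"type":"number"},"force":{"type":"number"}},"required":["targets"]}

```bash
mkdir -p pics
python3 - <<'E'
from rig import *
import cv2
s=get_state();print(s['t'],s['eef_pos'],s['tcp_rot'],s['grip_width'])
for c in ['top','scene']:
    im=grab_frame(c);cv2.imwrite(f'pics/{c}0.png',im)
    p=camera_params(c);print(c,p)
    for n in ['gauge_large','peak_large','peak_small_tip']:
        print(n,boxes_of(c,n)[:3])
E
```

```text
0.0 [0.16650555 0.52387887 0.25277031] [[-9.52998028e-01  3.02976191e-01 -4.31696502e-04]
 [ 3.02976483e-01  9.52997463e-01 -1.04213454e-03]
 [ 9.56637171e-05 -1.12394605e-03 -9.99999364e-01]] 1.0047745451327252
top {'camera_matrix': array([[481.30288697,   0.        , 320.51694762],
       [  0.        , 481.30288697, 233.78927916],
       [  0.        ,   0.        ,   1.        ]]), 'R': array([[-0.01479495, -0.99977335,  0.01530889],
       [-0.98710213,  0.01216314, -0.15962911],
       [ 0.15940673, -0.01747315, -0.98705835]]), 't': array([0.04597123, 0.53981603, 0.83296743])}
gauge_large [{'bbox': [385.2, 211.4, 448.5, 277.4], 'score': 0.95}]
peak_large [{'bbox': [402.0, 228.9, 435.3, 248.0], 'score': 0.97}, {'bbox': [243.2, 250.6, 263.5, 257.4], 'score': 0.61}]
peak_small_tip [{'bbox': [245.1, 249.4, 261.9, 258.8], 'score': 0.6}]
scene {'camera_matrix': array([[604.35008205,   0.        , 316.197943  ],
       [  0.        , 604.35008205, 239.80470657],
       [  0.        ,   0.        ,   1.        ]]), 'R': array([[ 0.66206111, -0.74944639, -0.00228134],
       [-0.49455328, -0.43459727, -0.75269002],
       [ 0.56310935,  0.49945503, -0.65837112]]), 't': array([-0.31268926,  0.32051739,  0.70681388])}
gauge_large [{'bbox': [365.5, 274.1, 447.4, 342.5], 'score': 0.67}]
peak_large [{'bbox': [391.9, 273.1, 422.1, 306.8], 'score': 0.77}]
peak_small_tip [{'bbox': [251.4, 203.3, 268.0, 227.7], 'score': 0.75}]
```

Run:
```python
import cv2
im=cv2.imread('pics/top0.png');cv2.imwrite('pics/topc.png',cv2.resize(im[195:295,360:470],None,fx=6,fy=6,interpolation=cv2.INTER_CUBIC)[:600])
im=cv2.imread('pics/scene0.png');cv2.imwrite('pics/scc.png',cv2.resize(im[260:355,350:460],None,fx=6,fy=6,interpolation=cv2.INTER_CUBIC))
```

```text
(no output)
```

View pics/top0.png

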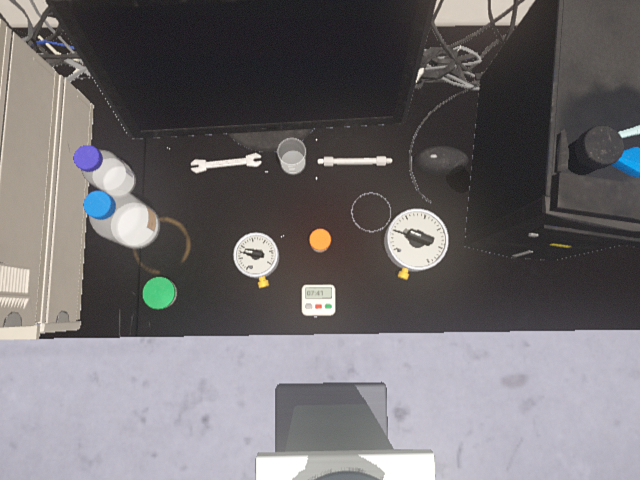

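View pics/scene0.png

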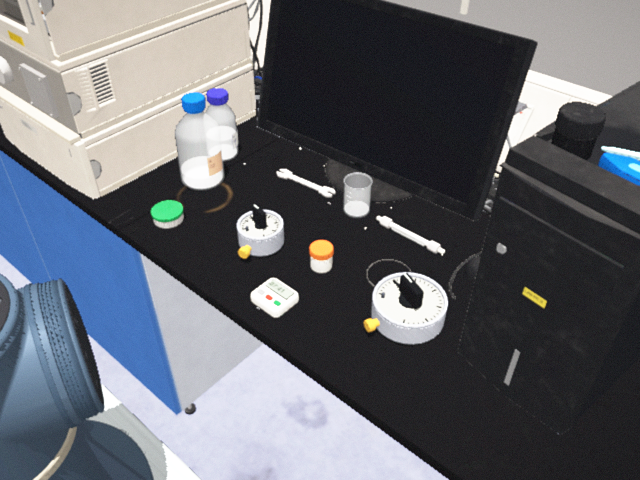

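View pics/topc.png

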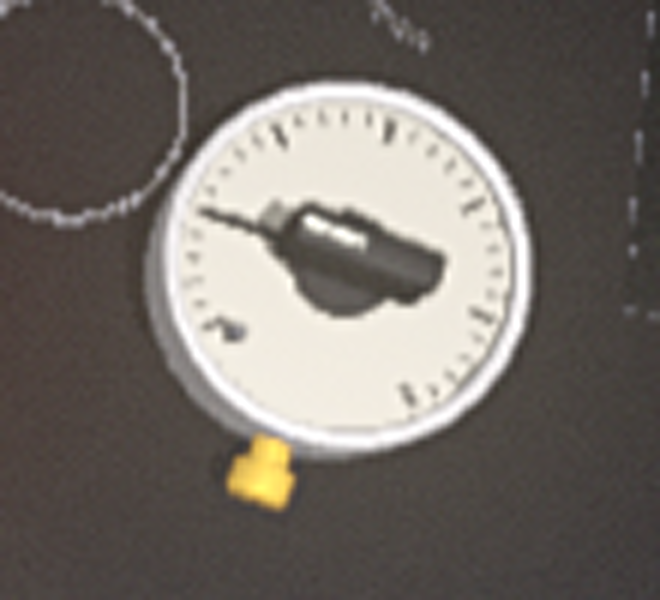

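View pics/scc.png

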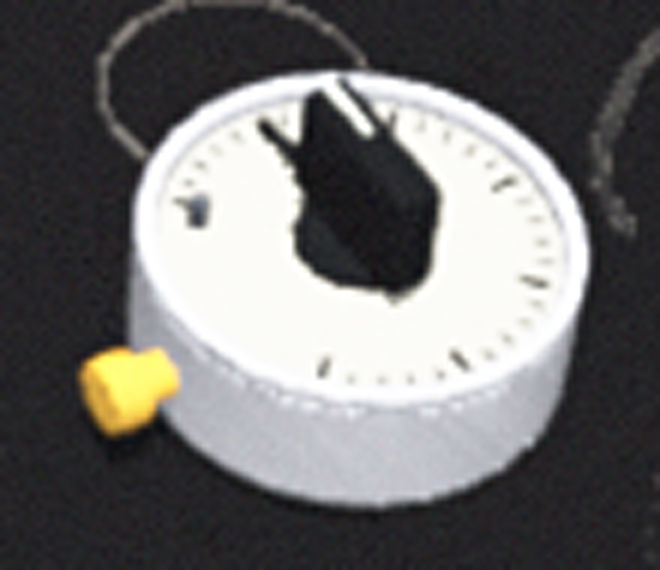

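The large gauge's rim in the top crop spans x 165–532 and y 83–452. The pointer tip is at (203,210), the stop pin near (232,332), and the brass fitting at (262,480). The small gauge sits at about (256,255) in the full top picture.

```bash
cat > h.py <<'E'
import numpy as np
from rig import *
def ray(c,u,v,z):
    p=camera_params(c);K=p['camera_matrix'];R=p['R'];t=p['t']
    d=R.T@np.linalg.inv(K)@np.array([u,v,1.]);o=-R.T@t
    return o+d*(z-o[2])/d[2]
def proj(c,X):
    p=camera_params(c);q=p['camera_matrix']@(p['R']@np.asarray(X)+p['t']);return q[:2]/q[2]
E
python3 - <<'E'
from h import *
import cv2
from scipy.optimize import least_squares
T=lambda x,y,z:ray('top',360+x/6-.4,195+y/6-.4,z)
S=lambda x,y,z:ray('scene',350+x/6-.4,260+y/6-.4,z)
# rim extremes fit centre
for F,pts in ((T,[(165,267),(532,267),(348,83),(348,452)]),(S,[(133,225),(590,250),(300,72),(400,408)])):
    P=np.array([F(x,y,.046)[:2] for x,y in pts])
    r=least_squares(lambda c:np.hypot(*(P-c).T)-.056,P.mean(0));print('centre',r.x,r.fun)
c=r.x
for n,F,tip,pin,fit in (('T',T,(203,210),(232,330),(262,480)),('S',S,(264,124),(198,205),(110,385))):
    for nm,q,z in (('tip',tip,.045),('pin',pin,.047),('fit',fit,.02)):
        w=F(*q,z);print(n,nm,w,np.hypot(*(w[:2]-c)),np.degrees(np.arctan2(*(w[:2]-c)[::-1])))
# bar top ends
for F,q in ((T,(300,215)),(T,(440,255)),(S,(320,90)),(S,(430,190))):print(F(*q,.078))
print('small',ray('top',256,255,.046))
# overlay
for cam in('top','scene'):
    im=cv2.imread(f'pics/{cam}0.png')
    pts=[proj(cam,[c[0]+.056*np.cos(a),c[1]+.056*np.sin(a),.046]) for a in np.linspace(0,6.28,60)]
    x0,y0=np.mean(pts,0).astype(int)-50
    b=cv2.resize(im[y0:y0+100,x0:x0+100],None,fx=6,fy=6)
    for u,v in pts+[proj(cam,[*c,.078])]:cv2.circle(b,(int((u-x0+.5)*6),int((v-y0+.5)*6)),2,(0,0,255),-1)
    cv2.imwrite(f'pics/ov_{cam}.png',b)
E
```

```text
centre [ 0.52838952 -0.13769631] [-0.00027469 -0.00027112  0.00050667  0.00051097]
centre [ 0.52485843 -0.1397653 ] [0.00036118 0.00052574 0.00146397 0.0014011 ]
T tip [ 0.54616527 -0.09434491  0.045     ] 0.05016963940762011 64.86858481483912
T pin [ 0.50908431 -0.10132282  0.047     ] 0.04155294010347627 112.30984157757676
T fit [ 0.4658305  -0.11356508  0.02      ] 0.06458132335809243 156.06541499575977
S tip [ 0.54054102 -0.09913192  0.045     ] 0.043554730913985484 68.89573014015663
S pin [ 0.50463849 -0.10465643  0.047     ] 0.04051516253288742 119.9385492935248
S fit [ 0.46280894 -0.11110344  0.02      ] 0.06834940619384504 155.2068734542409
[ 0.53877481 -0.11702864  0.078     ]
[ 0.5264433  -0.15747346  0.078     ]
[ 0.53066582 -0.11994649  0.078     ]
[ 0.52003913 -0.15955843  0.078     ]
small [0.50272565 0.15522145 0.046     ]
```

```bash
cat >> h.py <<'E'
def plan(goal,yaw_y,n=10,vmax=36,tmax=.115,eff=1.0):
    s=get_state();p=np.array(s['eef_pos'])*1000;R=np.array(s['tcp_rot']);g=np.array(goal)*1000.
    cur=np.degrees(np.arctan2(R[1,1],R[0,1]));d=np.radians((cur-yaw_y+90)%180-90) # tool turn (+ = cw from above)
    print('pos',p.round(1),'yaw',cur.round(1),'F',np.round(s['force'],1),'grip',s['grip_width'],'q6',s['qpos'][5].round(2),'t',s['t'])
    D=g-p;L=np.linalg.norm(D);N=max(1,int(np.ceil(L/vmax)),int(np.ceil(abs(d)/tmax)))
    print('goal delta',D.round(1),'turn',d.round(3),'rows',N)
    out=[]
    for i in range(min(n,N)):
        a=np.radians(cur)-d/N*i
        y=np.array([np.cos(a),np.sin(a),0]);z=np.array([0,0,-1.]);x=np.cross(y,z)
        out.append({"offset":[int(round(float(D/N@e))) for e in (x,y,z)],"turn":round(float(d/N),3)})
    import json;print(json.dumps(out))
E
python3 -c "
from h import *
plan([.45,-.08,.25],-19)"
```

```text
pos [166.6 524.1 253.2] yaw 72.4 F [-0.3 -0.6  0.1] grip 1.0034925809558444 q6 -0.08 t 0.4
goal delta [ 283.4 -604.1   -3.2] turn -1.547 rows 19
[{"offset": [-24, -26, 0], "turn": -0.081}, {"offset": [-22, -28, 0], "turn": -0.081}, {"offset": [-19, -29, 0], "turn": -0.081}, {"offset": [-17, -31, 0], "turn": -0.081}, {"offset": [-14, -32, 0], "turn": -0.081}, {"offset": [-12, -33, 0], "turn": -0.081}, {"offset": [-9, -34, 0], "turn": -0.081}, {"offset": [-6, -35, 0], "turn": -0.081}, {"offset": [-3, -35, 0], "turn": -0.081}, {"offset": [0, -35, 0], "turn": -0.081}]
```

View pics/ov_top.png

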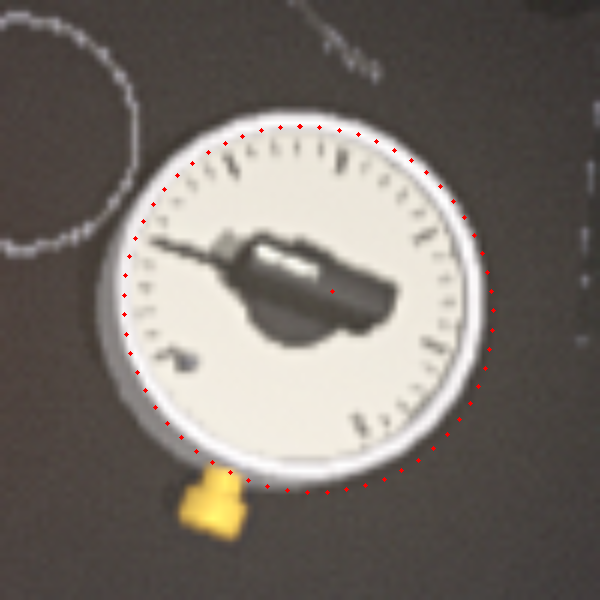

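View pics/ov_scene.png

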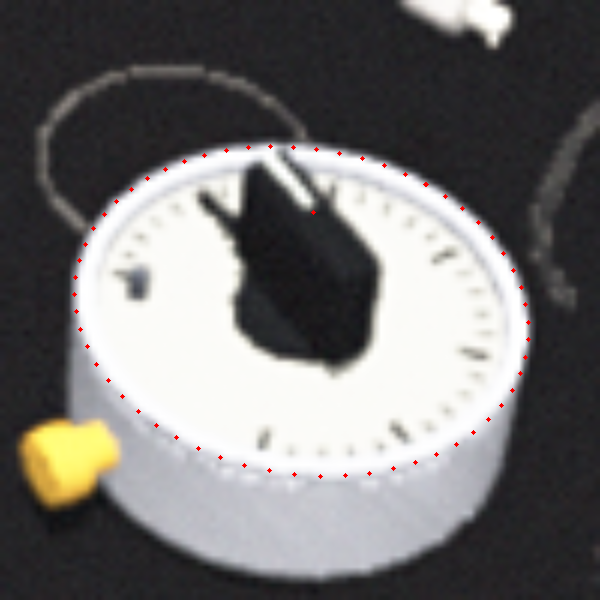

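```bash
sed -i 's/d=np.radians((cur-yaw_y+90)%180-90)/d=np.radians((cur-yaw_y+180)%360-180)/' h.py
python3 -c "
from h import *
plan([.45,-.08,.25],-19)"
```

```text
pos [166.6 524.1 253.2] yaw 72.4 F [-0.3 -0.6  0.1] grip 1.0034925809558444 q6 -0.08 t 0.4
goal delta [ 283.4 -604.1   -3.2] turn 1.595 rows 19
[{"offset": [-24, -26, 0], "turn": 0.084}, {"offset": [-26, -24, 0], "turn": 0.084}, {"offset": [-28, -21, 0], "turn": 0.084}, {"offset": [-30, -19, 0], "turn": 0.084}, {"offset": [-31, -16, 0], "turn": 0.084}, {"offset": [-32, -14, 0], "turn": 0.084}, {"offset": [-33, -11, 0], "turn": 0.084}, {"offset": [-34, -8, 0], "turn": 0.084}, {"offset": [-35, -5, 0], "turn": 0.084}, {"offset": [-35, -2, 0], "turn": 0.084}]
```

>>> play_rows(targets=[{"offset": [-24, -26, 0], "turn": 0.084}, {"offset": [-26, -24, 0], "turn": 0.084}, {"offset": [-28, -21, 0], "turn": 0.084}, {"offset": [-30, -19, 0], "turn": 0.084}, {"offset": [-31, -16, 0], "turn": 0.084}, {"offset": [-32, -14, 0], "turn": 0.084}, {"offset": [-33, -11, 0], "turn": 0.084}, {"offset": [-34, -8, 0], "turn": 0.084}, {"offset": [-35, -5, 0], "turn": 0.084}, {"offset": [-35, -2, 0], "turn": 0.084}], hand=50, force=30)

```text
t: 1.23
eef_pos: [0.3153, 0.1961, 0.2526]
tcp_rot: [[-0.385, 0.923, 0.002], [0.923, 0.385, 0.003], [0.002, 0.003, -1.0]]
force: [0.7, 0.4, -0.2]
grip_width: 0.586
```

```bash
python3 -c "
from h import *
plan([.48,-.10,.25],-20)"
```

```text
pos [315.3 196.1 252.6] yaw 22.7 F [ 0.7  0.4 -0.2] grip 0.5860309050158017 q6 0.03 t 1.2333
goal delta [ 164.7 -296.1   -2.6] turn 0.745 rows 10
[{"offset": [-34, 4, 0], "turn": 0.074}, {"offset": [-33, 6, 0], "turn": 0.074}, {"offset": [-33, 9, 0], "turn": 0.074}, {"offset": [-32, 11, 0], "turn": 0.074}, {"offset": [-31, 14, 0], "turn": 0.074}, {"offset": [-30, 16, 0], "turn": 0.074}, {"offset": [-29, 18, 0], "turn": 0.074}, {"offset": [-27, 20, 0], "turn": 0.074}, {"offset": [-26, 22, 0], "turn": 0.074}, {"offset": [-24, 24, 0], "turn": 0.074}]
```

>>> play_rows(targets=[{"offset": [-34, 4, 0], "turn": 0.074}, {"offset": [-33, 6, 0], "turn": 0.074}, {"offset": [-33, 9, 0], "turn": 0.074}, {"offset": [-32, 11, 0], "turn": 0.074}, {"offset": [-31, 14, 0], "turn": 0.074}, {"offset": [-30, 16, 0], "turn": 0.074}, {"offset": [-29, 18, 0], "turn": 0.074}, {"offset": [-27, 20, 0], "turn": 0.074}, {"offset": [-26, 22, 0], "turn": 0.074}, {"offset": [-24, 24, 0], "turn": 0.074}])

```text
t: 2.07
eef_pos: [0.4805, -0.1212, 0.2546]
tcp_rot: [[0.376, 0.927, 0.009], [0.927, -0.376, 0.004], [0.007, 0.007, -1.0]]
force: [0.2, 0.3, 0.1]
grip_width: 0.586
```

```bash
python3 -c "
from h import *
plan([.5266,-.1387,.16],-20,vmax=30)"
```

```text
pos [ 480.5 -121.2  254.6] yaw -22.1 F [0.2 0.3 0.1] grip 0.5857767360895116 q6 0.04 t 2.0667
goal delta [ 46.1 -17.5 -94.6] turn -0.037 rows 4
[{"offset": [0, 12, 24], "turn": -0.009}, {"offset": [0, 12, 24], "turn": -0.009}, {"offset": [0, 12, 24], "turn": -0.009}, {"offset": [0, 12, 24], "turn": -0.009}]
```

>>> play_rows(targets=[{"offset": [0, 12, 24], "turn": -0.009}, {"offset": [0, 12, 24], "turn": -0.009}, {"offset": [0, 12, 24], "turn": -0.009}, {"offset": [0, 12, 24], "turn": -0.009}, {"offset": [0, 0, 0], "turn": 0}, {"offset": [0, 0, 0], "turn": 0}])

```text
t: 2.57
eef_pos: [0.5311, -0.1475, 0.1562]
tcp_rot: [[0.354, 0.935, 0.014], [0.935, -0.354, 0.001], [0.006, 0.013, -1.0]]
force: [-0.5, 0.3, 1.2]
grip_width: 0.587
```

```bash
python3 -c "
from h import *
import cv2
plan([.5266,-.1387,.074],-20,vmax=15)
im=grab_frame('scene');cv2.imwrite('pics/s1.png',cv2.resize(im[200:380,300:540],None,fx=3.3,fy=3.3))
"
```

```text
pos [ 531.1 -147.5  156.2] yaw -20.7 F [-0.5  0.3  1.2] grip 0.5874273586952536 q6 -0.0 t 2.5667
goal delta [ -4.5   8.8 -82.2] turn -0.012 rows 6
[{"offset": [1, -1, 14], "turn": -0.002}, {"offset": [1, -1, 14], "turn": -0.002}, {"offset": [1, -1, 14], "turn": -0.002}, {"offset": [1, -1, 14], "turn": -0.002}, {"offset": [1, -1, 14], "turn": -0.002}, {"offset": [1, -1, 14], "turn": -0.002}]
```

View pics/s1.png

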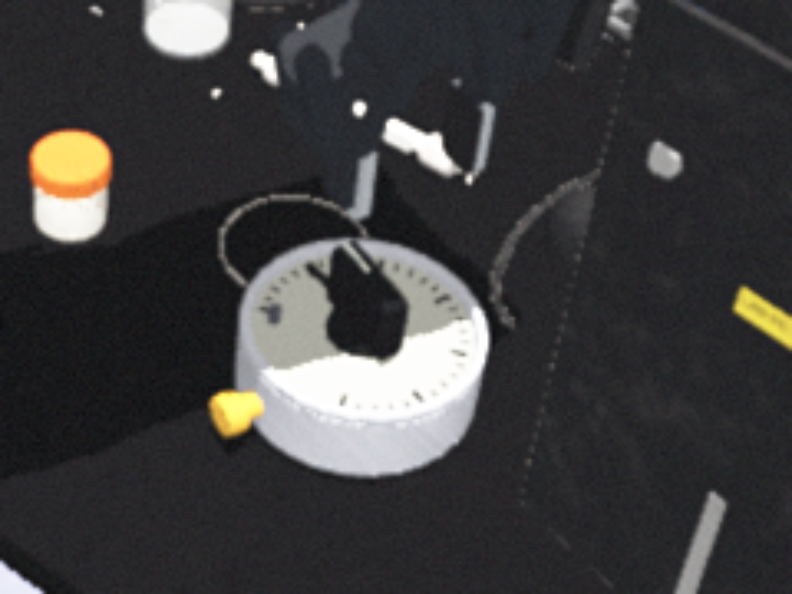

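The open jaws stand above the knob on either side, with the pointer unmoved. I'll correct the centring first and then go down.

>>> play_rows(targets=[{"offset": [3, -3, 10], "turn": 0}, {"offset": [2, -2, 14], "turn": 0}, {"offset": [2, -1, 14], "turn": 0}, {"offset": [0, 0, 9], "turn": 0}, {"offset": [0, 0, 0], "turn": 0}])

```text
t: 3.03
eef_pos: [0.5284, -0.137, 0.1127]
tcp_rot: [[0.353, 0.935, 0.022], [0.935, -0.353, -0.002], [0.006, 0.021, -1.0]]
force: [-0.0, 0.7, 0.9]
grip_width: 0.589
```

```bash
python3 -c "
from h import *
import cv2
plan([.5266,-.1387,.074],-20,vmax=15)
im=grab_frame('scene');cv2.imwrite('pics/s2.png',cv2.resize(im[200:380,300:540],None,fx=3.3,fy=3.3))
im=grab_frame('top');cv2.imwrite('pics/t2.png',cv2.resize(im[150:330,300:540],None,fx=3.3,fy=3.3))
"
```

```text
pos [ 528.4 -137.   112.7] yaw -20.7 F [-0.   0.7  0.9] grip 0.5891798726622399 q6 0.01 t 3.0333
goal delta [ -1.8  -1.7 -38.7] turn -0.012 rows 3
[{"offset": [-1, 0, 13], "turn": -0.004}, {"offset": [-1, 0, 13], "turn": -0.004}, {"offset": [-1, 0, 13], "turn": -0.004}]
```

View pics/s2.png

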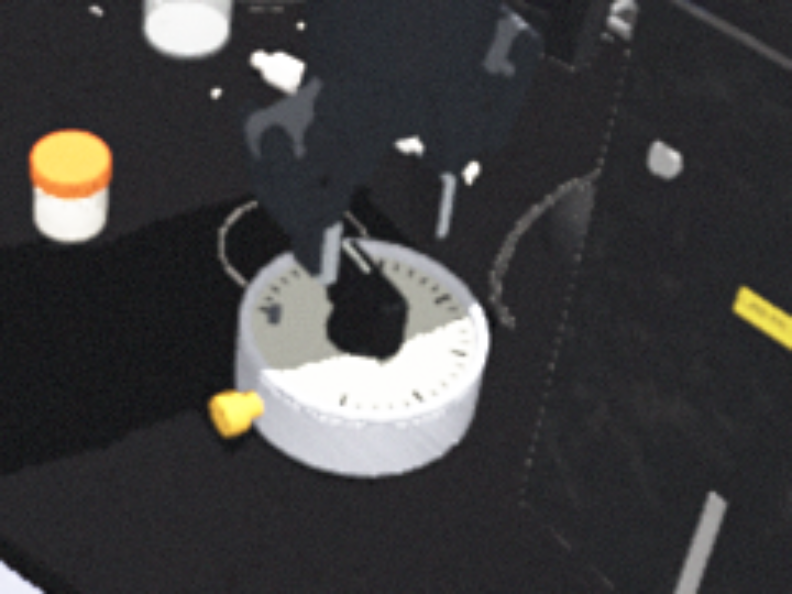

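View pics/t2.png

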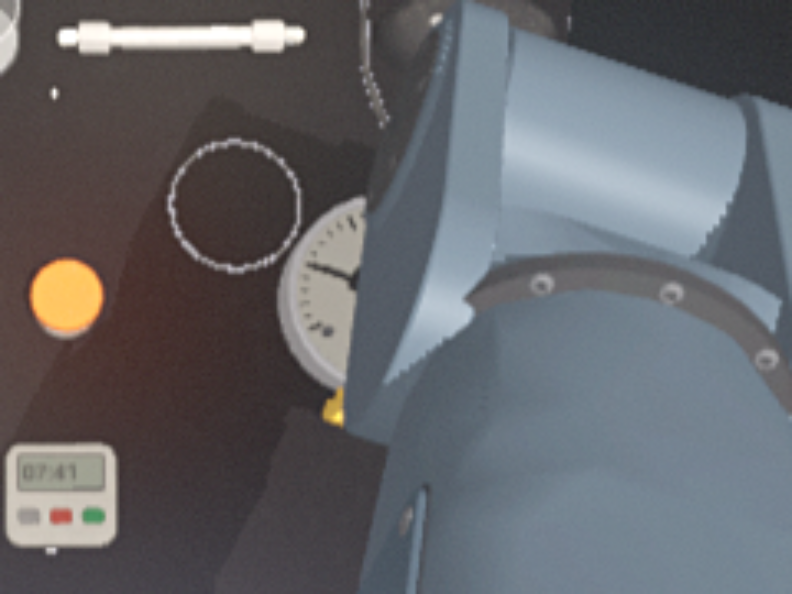

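The jaws straddle the knob, and the pointer still shows at (330,270) in the top crop. I'll descend.

>>> play_rows(targets=[{"offset": [-1, -1, 12], "turn": 0}, {"offset": [-1, -1, 12], "turn": 0}, {"offset": [0, 0, 9], "turn": 0}, {"offset": [0, 0, 0], "turn": 0}])

```text
t: 3.47
eef_pos: [0.529, -0.1394, 0.0829]
tcp_rot: [[0.354, 0.935, 0.029], [0.935, -0.354, -0.005], [0.006, 0.029, -1.0]]
force: [-1.1, 0.1, -0.9]
grip_width: 0.587
```

```bash
python3 -c "
from h import *
import cv2
plan([.5266,-.1387,.074],-20,vmax=15)
im=grab_frame('scene');cv2.imwrite('pics/s3.png',cv2.resize(im[200:380,300:540],None,fx=3.3,fy=3.3))
"
```

```text
pos [ 529.  -139.4   82.9] yaw -20.7 F [-1.1  0.1 -0.9] grip 0.5870809047349547 q6 0.01 t 3.4667
goal delta [-2.4  0.7 -8.9] turn -0.012 rows 1
[{"offset": [0, -3, 9], "turn": -0.012}]
```

View pics/s3.png

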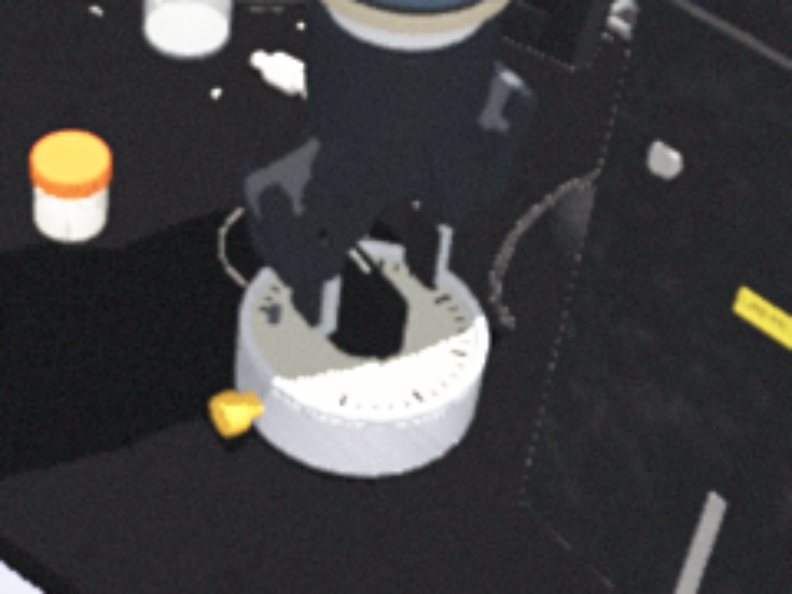

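The jaws straddle the bar, but the left finger is closer to it. I'll shift about 4 mm along tool −y, go down 8 mm and close softly.

>>> play_rows(targets=[{"offset": [0, -4, 8], "turn": 0}, {"offset": [0, 0, 1], "turn": 0}, {"offset": [0, 0, 0], "turn": 0}])

```text
t: 3.77
eef_pos: [0.5261, -0.1382, 0.0744]
tcp_rot: [[0.354, 0.935, 0.031], [0.935, -0.354, -0.005], [0.006, 0.031, -1.0]]
force: [-0.1, -0.5, 1.9]
grip_width: 0.587
```

>>> play_rows(targets=[{"offset": [0, 0, 0], "turn": 0}, {"offset": [0, 0, 0], "turn": 0}, {"offset": [0, 0, 0], "turn": 0}], hand=22, force=20)

```text
t: 4.02
eef_pos: [0.5262, -0.1382, 0.0748]
tcp_rot: [[0.354, 0.935, 0.031], [0.935, -0.354, -0.005], [0.006, 0.031, -0.999]]
force: [-0.2, -0.5, 0.1]
grip_width: 0.259
```

```bash
python3 -c "
from h import *
import cv2
plan([.5266,-.1387,.074],-20,vmax=15)
im=grab_frame('scene');cv2.imwrite('pics/s4.png',cv2.resize(im[220:360,320:500],None,fx=4.2,fy=4.2))
"
```

```text
pos [ 526.2 -138.2   74.8] yaw -20.7 F [-0.2 -0.5  0.1] grip 0.2592421173102348 q6 0.01 t 4.0167
goal delta [ 0.4 -0.5 -0.8] turn -0.013 rows 1
[{"offset": [0, 1, 1], "turn": -0.013}]
```

View pics/s4.png

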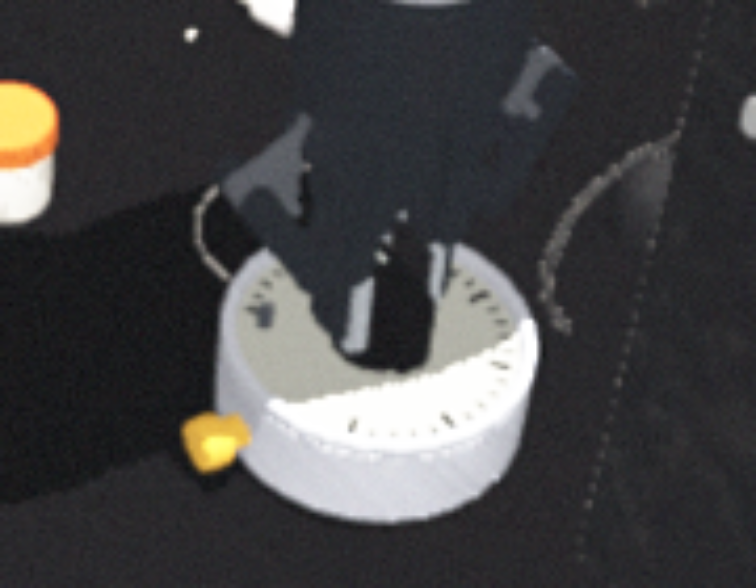

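At 22 mm both fingers flank the bar without force. Next I'll close onto it.

>>> play_rows(targets=[{"offset": [0, 0, 0], "turn": 0}, {"offset": [0, 0, 0], "turn": 0}, {"offset": [0, 0, 0], "turn": 0}], hand=10, force=20)

```text
t: 4.32
eef_pos: [0.5288, -0.1392, 0.0756]
tcp_rot: [[0.354, 0.935, 0.038], [0.935, -0.354, -0.008], [0.006, 0.038, -0.999]]
force: [0.2, 0.2, 0.2]
grip_width: 0.162
```

```bash
python3 -c "
from h import *
s=get_state();print(s['force'],s['moment'],s['grip_width']*85.4,s['eef_pos'])
"
```

```text
[0.20093764 0.24190573 0.20782617] [0.25635286 0.66924757 0.00693659] 13.864485340781878 [ 0.52884527 -0.13917098  0.07559519]
```

The bar is gripped at 13.9 mm with no side load. Now I'll turn counter-clockwise, which is a negative turn about the tool z.

>>> play_rows(targets=[{"offset": [0, 0, 0], "turn": -0.08}, {"offset": [0, 0, 0], "turn": -0.08}, {"offset": [0, 0, 0], "turn": -0.08}, {"offset": [0, 0, 0], "turn": -0.08}, {"offset": [0, 0, 0], "turn": -0.08}, {"offset": [0, 0, 0], "turn": -0.08}])

```text
t: 4.82
eef_pos: [0.5297, -0.1393, 0.0756]
tcp_rot: [[-0.135, 0.99, 0.039], [0.991, 0.136, -0.008], [-0.013, 0.037, -0.999]]
force: [2.7, 0.0, -3.5]
grip_width: 0.16
```

```bash
python3 -c "
from h import *
import cv2
s=get_state();R=s['tcp_rot'];print(s['force'],s['moment'],s['grip_width']*85.4,s['eef_pos'],np.degrees(np.arctan2(R[1,1],R[0,1])))
im=grab_frame('scene');cv2.imwrite('pics/s5.png',cv2.resize(im[220:360,320:500],None,fx=4.2,fy=4.2))
im=grab_frame('top');cv2.imwrite('pics/t5.png',cv2.resize(im[180:300,340:500],None,fx=4.8,fy=4.8))
"
```

```text
[ 2.69756086e+00  1.12034476e-03 -3.47512563e+00] [ 0.15746106  0.24720598 -0.04687131] 13.655598110606709 [ 0.52967125 -0.13928139  0.07561794] 7.807491999374109
```

View pics/s5.png

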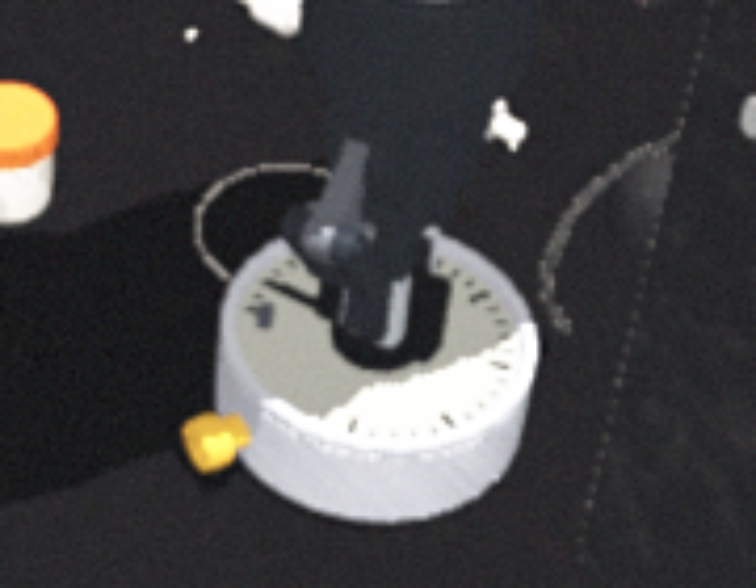

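View pics/t5.png

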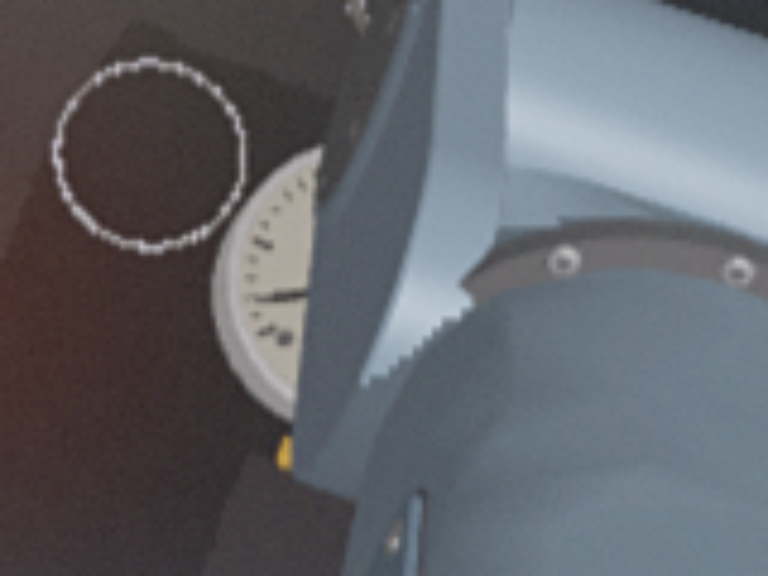

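The pointer follows. It is at (260,297) in the top crop, close above the pin at (285,338), with about 0.25–0.3 rad left. I'll go on in smaller turns.

>>> play_rows(targets=[{"offset": [0, 0, 0], "turn": -0.06}, {"offset": [0, 0, 0], "turn": -0.06}, {"offset": [0, 0, 0], "turn": -0.06}, {"offset": [0, 0, 0], "turn": -0.05}])

```text
t: 5.25
eef_pos: [0.5301, -0.1392, 0.0756]
tcp_rot: [[-0.35, 0.936, 0.039], [0.937, 0.351, -0.008], [-0.021, 0.034, -0.999]]
force: [3.3, 0.3, -2.9]
grip_width: 0.163
```

```bash
cat > st.py <<'E'
from h import *
import cv2,sys
s=get_state();R=s['tcp_rot'];print(s['t'],np.round(s['force'],2),np.round(s['moment'],2),s['grip_width']*85.4,s['eef_pos'],np.degrees(np.arctan2(R[1,1],R[0,1])))
n=sys.argv[1]
a=grab_frame('scene');b=grab_frame('top')
cv2.imwrite(f'pics/c{n}.png',np.hstack([cv2.resize(a[250:360,350:460],(400,400),interpolation=2),cv2.resize(b[195:285,370:460],(400,400),interpolation=2)]))
E
python3 st.py 6
```

```text
5.25 [ 3.26  0.27 -2.93] [ 0.11  0.2  -0.02] 13.889302476438846 [ 0.5301195  -0.13922976  0.07561283] 20.53426777068482
```

View pics/c6.png

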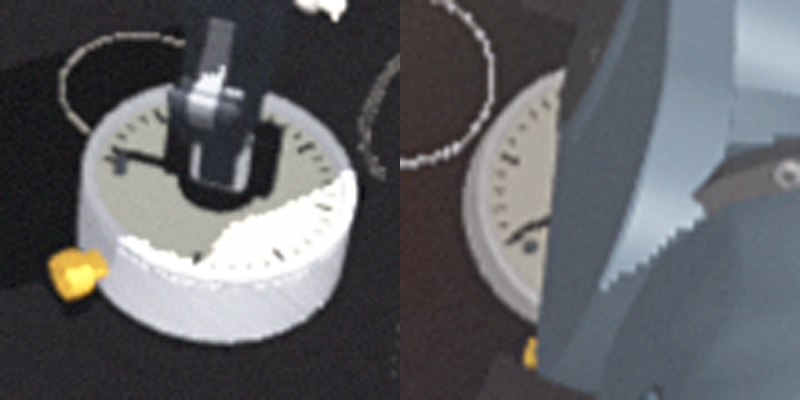

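The pointer is right beside the pin, at about (515,238) with the pin at (530,245). I'll keep turning until the moment shows the stop.

>>> play_rows(targets=[{"offset": [0, 0, 0], "turn": -0.04}, {"offset": [0, 0, 0], "turn": -0.04}])

```text
t: 5.52
eef_pos: [0.5303, -0.1392, 0.0756]
tcp_rot: [[-0.416, 0.909, 0.04], [0.909, 0.416, -0.008], [-0.024, 0.033, -0.999]]
force: [3.3, 1.1, -2.5]
grip_width: 0.157
```

```bash
python3 st.py 7
```

```text
5.5167 [ 3.34  1.06 -2.46] [ 0.27  0.14 -0.39] 13.414485842760293 [ 0.53027656 -0.13919531  0.07563213] 24.627210737975762
```

View pics/c7.png

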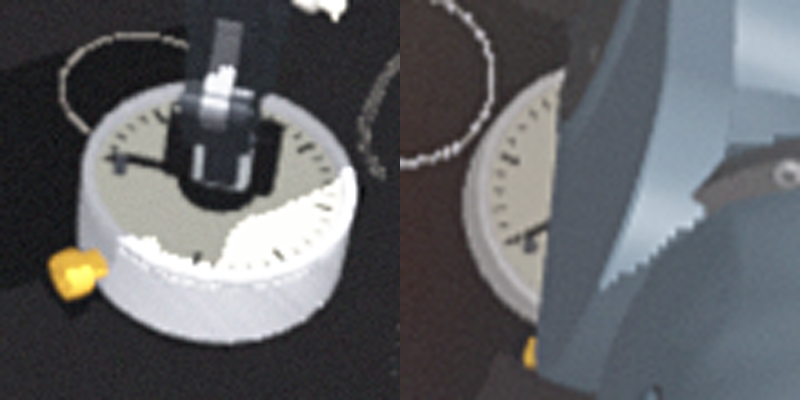

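The moment jumped to −0.39 N m and the pointer is against the pin, so this is the stop. I'll open the jaws and lift.

>>> play_rows(targets=[{"offset": [0, 0, 0], "turn": 0}, {"offset": [0, 0, 0], "turn": 0}, {"offset": [0, 0, 0], "turn": 0}, {"offset": [0, 0, 0], "turn": 0}], hand=45)

```text
t: 5.95
eef_pos: [0.53, -0.1393, 0.076]
tcp_rot: [[-0.407, 0.912, 0.04], [0.913, 0.408, -0.008], [-0.023, 0.033, -0.999]]
force: [-0.5, 0.3, 0.4]
grip_width: 0.525
```

>>> play_rows(targets=[{"offset": [0, 0, -8], "turn": 0}, {"offset": [0, 0, -12], "turn": 0}, {"offset": [0, 0, -20], "turn": 0}, {"offset": [0, 0, -30], "turn": 0}, {"offset": [0, 0, -35], "turn": 0}, {"offset": [0, -30, -10], "turn": 0}, {"offset": [0, -35, 0], "turn": 0}, {"offset": [0, -35, 0], "turn": 0}, {"offset": [0, -35, 0], "turn": 0}, {"offset": [0, 0, 0], "turn": 0}])

```text
t: 6.78
eef_pos: [0.3982, -0.1941, 0.2013]
tcp_rot: [[-0.408, 0.912, 0.047], [0.913, 0.409, -0.013], [-0.031, 0.038, -0.999]]
force: [0.5, 0.0, 0.5]
grip_width: 0.528
```

```bash
python3 st.py 8;  python3 -c "
from h import *
import cv2
cv2.imwrite('pics/t8.png',grab_frame('top'))"
```

```text
6.7833 [0.49 0.04 0.46] [-0.   -0.01  0.06] 45.13021187322588 [ 0.39824005 -0.19412218  0.20131088] 24.135099131610954
```

View pics/c8.png

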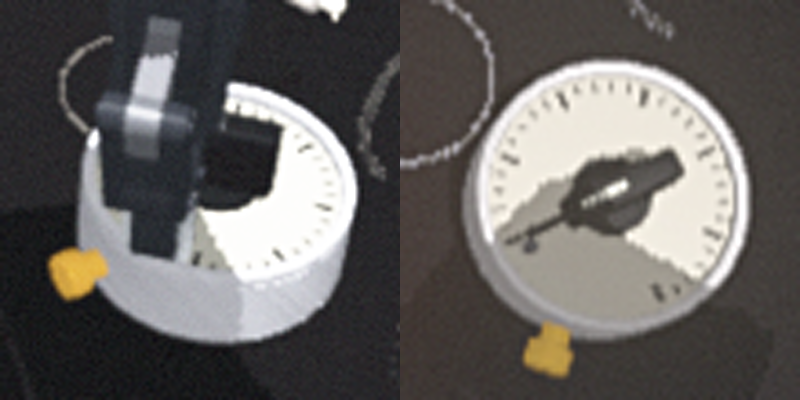

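View pics/t8.png

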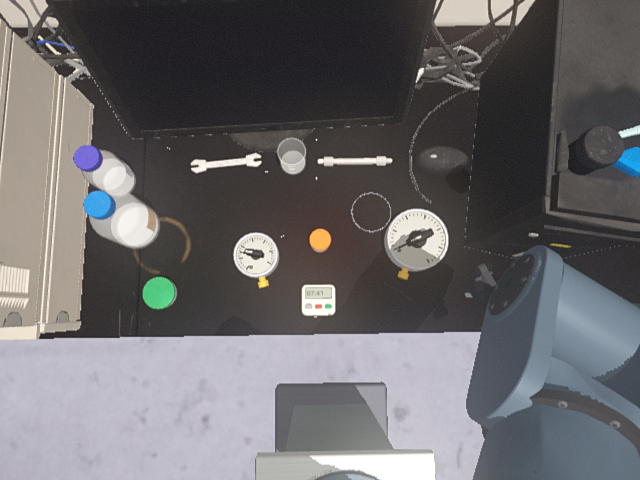

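The pointer lies on the zero mark, beside the pin at (530,245). The small gauge at (256,255) looks unchanged, and the arm is clear.

```bash
python3 -c "
from rig import *
print(boxes_of('top','peak_small_tip')[:1]);s=get_state();print(s['force'],abs(s['qd']).max());print(hand_in())"
```

```text
[{'bbox': [399.7, 230.2, 433.1, 244.2], 'score': 0.59}]
[ 0.8494193  -0.3425866   0.44645055] 0.01830777512823025
the job is handed in; nothing more can be done
None
```

I gripped the large gauge's bar knob and turned it counter-clockwise about 45° until it hit the zero stop. I then opened the jaws, lifted off, moved clear and handed the job in at about 7 s of the 37 s allowed. No verdict is reported.

- **Large gauge:** the wrist moment rose to −0.39 N m at the stop, well above the knob's 0.03 N m friction. After release, the top picture shows the pointer on the zero mark, against the pin.
- **Small gauge:** the arm stayed clear of it, and its pointer looks unchanged by eye in the top picture. The last network check for its tip failed: it returned a box on the large knob instead (score 0.59), so I have no measured confirmation.
- **Contact:** the arm was touching nothing at hand-in, with a tool force under 1 N.
- **Calibration:** the two cameras disagreed by about 4 mm on the large gauge's centre. The hand shifted about 3 mm as the jaws closed on the bar, and the side force stayed near zero.

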